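# Fold down the score desk in the cupping room

## Robot

A 6-joint arm with a two-finger parallel gripper is mounted at the origin on the work surface. World frame = base frame: x ahead of the robot, y to its left, z up, the work surface at z = 0. Lengths are in m, angles in rad, forces in N, time in s.
With the tool pointing down it reaches from about 0.375 to 0.9 m from the base axis. Payload 3.1 kg.
Tool frame: the origin (TCP) lies between the finger pads; the fingertips stand robot.tip_extent ahead of it and the grasp point (between the pads) lies 3 mm ahead of it (robot.tip_extent is the distance from the TCP to the fingertips, in m); z points along the fingers, x is the direction in which the jaws open and shut, and the axes are right-handed (so a half turn about z gives the same grasp; the last joint's range is limited). The gripper opens to 87 mm and grips with 3 to 60 N. Pads are 19 mm wide; open, the fingers measure 117 mm over their backs; the gripper's body (75 mm by 190 mm) begins 51 mm behind the grasp point.
Start: joints at [-1.427, 0.527, 1.433, -0, 1.181, -0.178], TCP at [0.198, -0.593, 0.245] pointing down, gripper open.
Joint ranges: [-3.08, 3.08], [-0.75, 2.2], [0.22, 2.44], [-1.43, 4.57], [0, 2.65], [-2.85, 2.85]. Speed limits (rad/s): [2.79, 2.79, 3.14, 3.14, 3.14, 3.14].

## Interface

Orientations are given as a unit quaternion [x, y, z, w].
In Python, from rig import robot, cams gives the robot as it stands.
- The arm moves only by the tool carry_out, never from a script. Its argument "steps" is a list of rows, each a list of 3 entries, a list of its own where there are three numbers: the shift along the world's x, y, z in cm, then the turn about the world's z in degrees, then the closure, from 0 (fully open) to 1 (shut). In form: [[[dx, dy, dz], spin, fingers], ...]. A call has 1 to 10 rows; each row shifts and turns the pose as measured when the row begins; what a row does not reach is not made up. A row lasts 1/10 s, in which the tool goes at most 50 mm and 8.59 degrees, less where a joint would pass 70% of its speed; a pose out of reach is approached as far as the arm can. A call with a gripper value outside its range is refused whole. The fingers move at their own pace and stop on an object; "squeeze" is the grip in N (left out, the last holds). Time passes only in rows, so rows that do not move let the fingers close. It gives the time, the measured TCP pose, the force and the opening at its end, in the units of the state.
- robot.get_obs(): the state, without advancing time (a new reading comes with each control period).
- cams.camera(name): name is "side" or "top" or "wrist"; returns a dict with "pixels" (400x640x3 uint8, red, green, blue), "fx", "fy", "cx", "cy" (pixels), "eye" and "rotation" of the camera in the world. Camera axes: x right, y up, looking along -z (the intrinsics and any distortion apply to the point x, -y, -z); pixel columns grow to the right and rows downward; lengths in m; the calibration is good to about 2 mm. A picture is of the moment at which its call begins. There is no depth.
- robot.hand_in(): hands the job in, once; it reports no verdict.
The state is a dict: "time": time; "q": joint angles; "joint_velocities": joint speeds; "joint_torque": joint torques, N m; "position": TCP position; "tool_rot": TCP orientation; "ft_force": force on the tool from outside, world axes, zero at the start; "moment": the same for the moment, N m; "grip_width": finger opening in m.
Only numpy, scipy, OpenCV 4.12 (cv2) and the standard library are available. Lean on these libraries where they do the work, as an engineer would, in place of code of your own. Each camera call takes 0.05 s, during which the arm holds its last target. There are 200 camera calls.

## Task

Set up the small drop-front score desk for writing: pull both orange-ended slide-out supports fully out, and only then swing the upright wooden flap gently down until it lies level on them. Leave the drawer with the black knob shut and do not disturb the bowls, tumblers and coffee canister standing around.

Things in the scene. Friction and masses are not known exactly. Their poses are not given: they have to be found in the camera images.
- left_support (a joint): Travel in m of the slide-out support bar on the robot's left (desk's +y side): 0 pushed in, 0.10 fully out towards the robot (desk's -x). It slides level with about 2 N of friction and stays where it is left.
- right_support (a joint): The same for the support bar on the robot's right (desk's -y side): 0 pushed in, 0.10 fully out.
- flap (a joint): Angle of the wooden writing flap (340 wide, 185 tall, 14 mm thick, all to the robot's side of the hinge line) hinged at its lower edge: 0 upright (shut), 1.57 level on the supports, top edge swung towards the robot. A stiff hinge (0.5 N m) keeps it where it is left: push it all the way down. Unsupported it can go on to 1.70.
- left_pull (a point): Centre of the orange block (34 mm along the desk's x, 20 wide, 22 high) on a 12 mm steel stem at the left support's front end. Pushed in, it is 80 mm in front of the hinge line, 36 mm below it (64 mm above the table) and 130 mm left of the desk's middle; free space around and below. Axes are the desk's: x into the desk, z up.
- right_pull (a point): The same point of the right support's orange block, 130 mm right of the desk's middle.
- flap_hinge (a point): Middle of the flap's hinge line, 100 mm above the table. Axes are the desk's: x into the desk, away from the robot, y along the hinge to the robot's left, z up. The white desk body, 360 mm wide, reaches 170 mm back from here; its top is 135 mm above here, so the upright flap's edge sticks 50 mm above it and can be pushed from behind there. Flap down: its top face is level with this point.
- drawer (a joint): Bystander: small grey drawer with a round black knob, low in the middle of the desk's front, 50 mm above the table, between the supports; 0 is shut, positive is opened in m. Leave shut.
- bowls: Bystander: stack of upturned white bowls, 86 mm across, 126 mm tall; origin at the centre of its underside. Leave alone.
- tumblers: Bystander: stack of glass tumblers, 76 mm across, 128 mm tall; origin at the centre of its underside. Leave alone.
- canister: Bystander: amber coffee jar with black cap, 80 mm across, 130 mm tall; origin at the centre of its underside. Leave alone.

How it is judged:
On the way:
1. both supports are pulled out while the flap is still up (value of joint each of left_support, right_support above 0.085 m and value of joint flap below 0.5 rad), for 0.2 s.
At the end, for the whole second after the job is handed in: Both supports are out by more than 85 of their 100 mm, the flap rests still on them, level within about 4 degrees (1.50 to 1.63 rad), and the drawer is shut to within 15 mm (value of joint each of left_support, right_support above 0.085 m and value of joint flap between 1.5 and 1.63 rad and velocity of joint flap between -0.05 and 0.05 rad/s and value of joint drawer below 0.015 m); the robot touches nothing.
It fails at once if the flap is lowered (past 0.5 rad) while a support is not yet out (less than 85 mm) (value of joint flap above 0.5 rad and value of joint any of left_support, right_support below 0.085 m).
It fails at once if the flap is slammed (faster than 3 rad/s) (velocity of joint flap above 3 rad/s).
It fails at once if the drawer is pulled open more than 15 mm (value of joint drawer above 0.015 m).
It fails at once if a bystander is moved more than 30 mm (distance of any of bowls, tumblers, canister from where it was at the start of the episode above 0.03 m).
It also fails if it takes over 64 s, if anything falls off the work surface, if the arm or the gripper's body presses on something with over 40 N, if the wrist force passes 120 N, or if a joint passes its speed limit or range.

## Working session

There is one attempt and no reset: what is moved stays moved. The work goes in short steps, Python scripts to look and compute and a tool call to move; the robot and the scene stay as the last step left them, time stands still between calls to the robot, and variables do not carry over. Pictures are saved under pics/ and viewed, about 8 in all and at most 12, crops included, and the job is handed in when it is done.

Besides the shell and the picture viewer there is one more tool, called after "Request:" as name(argument=value, ...) on one line, values as JSON. carry_out: Moves the arm, as the interface text tells. Its arguments: {"type":"object","properties":{"steps":{"type":"array"},"squeeze":{"type":"number"}},"required":["steps"]}

```bash
mkdir -p pics; ls; python3 - <<'E'
from rig import robot, cams
import cv2
o=robot.get_obs(); print(o, robot.tip_extent)
for n in ("side","top"):
    c=cams.camera(n); cv2.imwrite(f"pics/{n}0.png",c["pixels"][:,:,::-1]); print(n,{k:v for k,v in c.items() if k!="pixels"})
E
```

```text
pics
{'time': 0.0, 'q': array([-1.42652627e+00,  5.28444808e-01,  1.43393526e+00, -2.42839126e-05,
        1.18141155e+00, -1.78472648e-01]), 'joint_velocities': array([-0.00051907,  0.0004724 ,  0.00036054,  0.00065522, -0.00117696,
        0.00106788]), 'joint_torque': array([-2.98668192e-04, -4.40042925e+01, -1.76594138e+01,  6.30257791e-02,
        5.83141192e-02, -1.68120514e-04]), 'position': array([ 0.19816497, -0.592005  ,  0.24357424]), 'tool_rot': array([ 8.11534356e-01, -5.84303671e-01, -7.72114336e-04, -7.82827378e-04]), 'ft_force': array([ 0.30377077, -0.09047928,  0.28974308]), 'moment': array([ 0.01892495, -0.01557492, -0.04836674]), 'grip_width': 0.0871957497870342} 0.022
side {'fx': 481.62737563927806, 'fy': 481.62737563927806, 'cx': 318.76678719452406, 'cy': 207.30343916425767, 'eye': array([-0.12398538,  0.65360671,  1.20708431]), 'rotation': array([-0.1318793 ,  0.31398315,  0.86395943, -0.37094006])}
top {'fx': 520.6875209569854, 'fy': 520.6875209569854, 'cx': 324.87259532801096, 'cy': 206.0401922992714, 'eye': array([0.4253295 , 0.00702121, 1.64225976]), 'rotation': array([ 0.02435002, -0.03282768, -0.70635596,  0.70667579])}
```

View pics/top0.png

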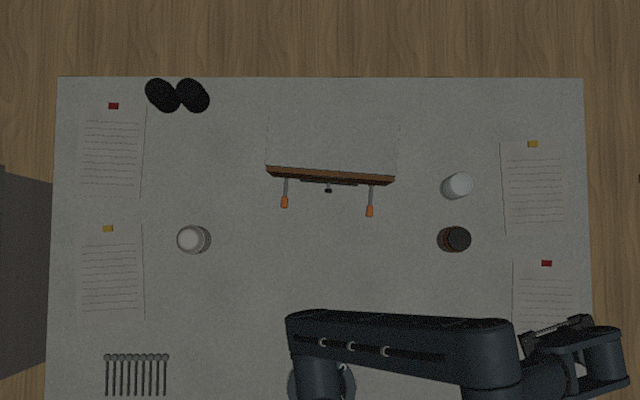

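View pics/side0.png

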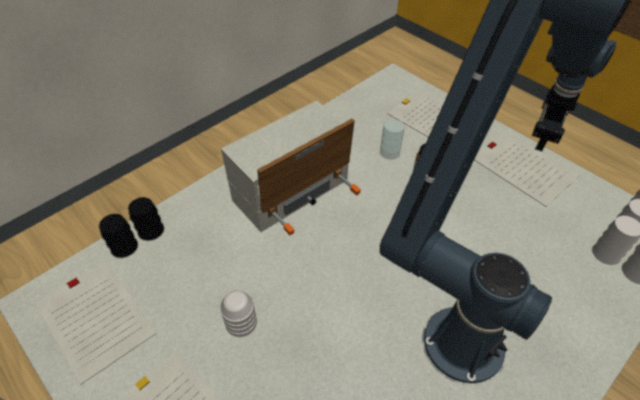

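The top view shows the orange blocks at (284,201) and (370,211), with the flap between them at row ~175. The bowls are at (192,240), the canister at (455,240) and the tumblers at (458,186). The side view shows the orange blocks at (289,228) and (355,188), both clear. Next I'll locate them.

```bash
cat > h.py <<'E'
import numpy as np, cv2
from scipy.spatial.transform import Rotation as R
from rig import robot, cams
def ray(c,u,v):
    d=np.array([(u-c["cx"])/c["fx"],-(v-c["cy"])/c["fy"],-1.])
    return R.from_quat(c["rotation"]).apply(d)
def onplane(c,u,v,z):
    d=ray(c,u,v); return c["eye"]+d*(z-c["eye"][2])/d[2]
def orange(c):
    h=cv2.cvtColor(c["pixels"],cv2.COLOR_RGB2HSV)
    m=cv2.inRange(h,(3,190,130),(16,255,255))
    n,l,s,ce=cv2.connectedComponentsWithStats(m)
    return [(ce[i],s[i,4]) for i in range(1,n) if s[i,4]>15]
def tri(c1,p1,c2,p2):
    a,b=ray(c1,*p1),ray(c2,*p2); t=np.linalg.lstsq(np.c_[a,-b],c2["eye"]-c1["eye"],rcond=None)[0]
    P,Q=c1["eye"]+a*t[0],c2["eye"]+b*t[1]; return (P+Q)/2,np.linalg.norm(P-Q)
E
python3 - <<'E'
from h import *
np.set_printoptions(precision=4,suppress=True)
C={n:cams.camera(n) for n in("top","side")}
for n,c in C.items():
    for p,a in orange(c): print(n,p,a,onplane(c,*p,.066))
c=C["top"]
for u,v,z in [(266,167,.285),(396,178,.285),(192,239,.126),(458,184,.128),(459,238,.13)]: print(u,v,onplane(c,u,v,z))
E
```

```text
side [354.7879 188.2424] 33 [ 0.539  -0.1453  0.066 ]
side [288.175 227.975] 40 [0.5652 0.1144 0.066 ]
266 167 [0.6381 0.1454 0.285 ]
396 178 [ 0.6096 -0.1964  0.285 ]
192 239 [0.4521 0.3739 0.126 ]
458 184 [ 0.6134 -0.4022  0.128 ]
459 238 [ 0.455  -0.4013  0.13  ]
```

```bash
sed -i 's/(3,190,130),(16,255,255)/(3,170,110),(18,255,255)/' h.py; python3 - <<'E'
from h import *
np.set_printoptions(precision=4,suppress=True)
C={n:cams.camera(n) for n in("top","side")}
P={}
for n,c in C.items():
    P[n]=sorted([p for p,a in orange(c)],key=lambda p:p[0])
    for p,a in orange(c): print(n,p,a,onplane(c,*p,.066))
t=C["top"]["pixels"][190:222,275:380]; cv2.imwrite("pics/cr.png",cv2.resize(t[:,:,::-1],None,fx=7,fy=7,interpolation=0))
for i in range(min(map(len,P.values()))): print(tri(C["top"],P["top"][i],C["side"],P["side"][i]))
E
```

```text
top [283.931  202.0345] 29 [0.5652 0.1124 0.066 ]
top [369.7273 208.7273] 22 [ 0.545  -0.1482  0.066 ]
side [354.9286 188.381 ] 42 [ 0.5383 -0.1452  0.066 ]
side [288.4118 227.9608] 51 [0.5648 0.1138 0.066 ]
(array([0.5656, 0.1128, 0.0642]), np.float64(0.000662663922305005))
(array([ 0.5445, -0.1501,  0.0575]), np.float64(0.0032272835611302595))
```

Request:
carry_out(steps=[[[3, 4, 0], -3, 0], [[3, 4, 0], -3, 0], [[3, 4, 0], -3, 0], [[3, 4, 0], -3, 0], [[3, 4, 0], -3, 0], [[3, 4, 0], -3, 0], [[3, 4, 0], -3, 0], [[3, 4, 0], -3, 0], [[3, 4, 0], 0, 0], [[3, 4, 0], 0, 0]])

```text
time: 1.3
position: [0.4954, -0.1948, 0.2448]
tool_rot: [-0.66, 0.751, -0.003, -0.002]
ft_force: [0.2, -0.7, -0.3]
grip_width: 0.0872
```

Request:
carry_out(steps=[[[2, 2.5, -3], 2, 0], [[2.5, 2.3, -3], 0, 0], [[0, 0, -2], 0, 0], [[0, 0, 0], 0, 0]])

```text
time: 1.7
position: [0.5468, -0.1387, 0.1644]
tool_rot: [-0.678, 0.735, -0.007, -0.0]
ft_force: [-0.4, 0.2, 0.1]
grip_width: 0.0866
```

```bash
python3 - <<'E'
from h import *
c=cams.camera("wrist"); cv2.imwrite("pics/w1.png",c["pixels"][:,:,::-1]); print(robot.get_obs()["position"],robot.get_obs()["tool_rot"])
for p,a in orange(c): print(p,a,onplane(c,*p,.073))
E
```

```text
[ 0.54773586 -0.13926784  0.16578581] [-6.77202304e-01  7.35753305e-01 -7.99850737e-03  3.70615594e-04]
[ 17.80497925 143.39419087] 241 [0.62166635 0.07809183 0.073     ]
[ 64.25259516 142.65051903] 289 [0.61937243 0.04418659 0.073     ]
[100.        143.7699115] 113 [0.61640636 0.01839191 0.073     ]
[232.74448529 143.3504902 ] 1632 [ 0.60858987 -0.07881743  0.073     ]
[385.6345776  143.12180747] 509 [ 0.59933435 -0.19161118  0.073     ]
[462.55672269 143.26680672] 476 [ 0.59445698 -0.24872791  0.073     ]
[513.33333333 142.2       ] 150 [ 0.59208318 -0.2865076   0.073     ]
[549.88114754 143.95081967] 244 [ 0.58850669 -0.31393817  0.073     ]
[586.54245283 143.10849057] 212 [ 0.58683894 -0.3413151   0.073     ]
[620.17894737 142.46315789] 190 [ 0.58521267 -0.36646634  0.073     ]
[425.2  148.45] 20 [ 0.59296387 -0.22098138  0.073     ]
[135.45454545 152.22727273] 44 [ 0.60817991 -0.0059952   0.073     ]
[179.05555556 150.05555556] 18 [ 0.60706055 -0.03844526  0.073     ]
[412.08 154.2 ] 25 [ 0.58951852 -0.21117872  0.073     ]
[610.79166667 151.41666667] 24 [ 0.57907717 -0.3605319
[... 1575 characters left out ...]
3870968] 31 [ 0.45609993 -0.3387814   0.073     ]
[ 82.16129032 300.22580645] 31 [0.48991636 0.06877388 0.073     ]
[145.11111111 300.34920635] 63 [0.4851137  0.01596813 0.073     ]
[197.5  299.75] 20 [ 0.48176791 -0.02828354  0.073     ]
[465.7        298.46666667] 30 [ 0.46278001 -0.25650118  0.073     ]
[493.05882353 298.41176471] 17 [ 0.46075228 -0.27998341  0.073     ]
[629.22222222 297.83333333] 18 [ 0.45091132 -0.39740079  0.073     ]
[ 29.26923077 300.46153846] 26 [0.49361853 0.11307158 0.073     ]
[ 47.94117647 300.23529412] 17 [0.49244669 0.09740565 0.073     ]
[ 97.56 300.4 ] 25 [0.48860802 0.05591587 0.073     ]
[260.88235294 299.64705882] 17 [ 0.47711518 -0.08187661  0.073     ]
```

View pics/w1.png

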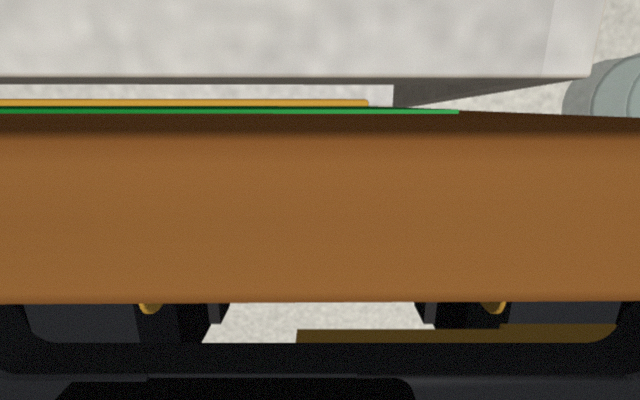

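The wrist camera is on the desk side, above the flap's top edge: the brown band in rows 130–300 is that edge, and it hides the pull. Lowering like this could hit the flap, so I'll check the camera's position and consider a half turn to put it on the robot's side.

```bash
python3 - <<'E'
from h import *
c=cams.camera("wrist"); o=robot.get_obs(); print(c["eye"],o["position"],R.from_quat(o["tool_rot"]).inv().apply(c["eye"]-o["position"]),o["q"],o["ft_force"])
E
```

```text
[ 0.61922353 -0.14401582  0.3064105 ] [ 0.54822742 -0.14035275  0.16700226] [-0.00069351 -0.07308129 -0.1383733 ] [-0.44519341  0.5459637   1.66835644 -0.00709689  0.90956027  1.21370322] [0.05457901 0.34614349 1.08099268]
```

Request:
carry_out(steps=[[[-3, 0, 3], 0, 0], [[-4, 0, 3], 0, 0], [[-4, 0, 2], 8, 0], [[0, 0, 0], 8.5, 0], [[0, 0, 0], 8.5, 0], [[0, 0, 0], 8.5, 0], [[0, 0, 0], 8.5, 0], [[0, 0, 0], 8.5, 0], [[0, 0, 0], 8.5, 0], [[0, 0, 0], 8.5, 0]])

```text
time: 2.8
position: [0.4351, -0.1516, 0.2648]
tool_rot: [0.973, -0.228, 0.022, -0.008]
ft_force: [-0.2, 0.3, -0.2]
grip_width: 0.0869
```

Request:
carry_out(steps=[[[0, 0, 0], 8.5, 0], [[0, 0, 0], 8.5, 0], [[0, 0, 0], 8.5, 0], [[0, 0, 0], 8.5, 0], [[0, 0, 0], 8.5, 0], [[0, 0, 0], 8.5, 0], [[0, 0, 0], 8.5, 0], [[0, 0, 0], 8.5, 0], [[0, 0, 0], 8.5, 0], [[0, 0, 0], 8.5, 0]])

```text
time: 3.8
position: [0.4344, -0.1635, 0.2831]
tool_rot: [0.868, 0.496, 0.025, -0.013]
ft_force: [-0.7, -0.5, 0.5]
grip_width: 0.087
```

Request:
carry_out(steps=[[[0, 0, 0], 8.5, 0], [[0, 0, 0], 8.5, 0], [[0, 0, 0], 0, 0]])

```text
time: 4.1
position: [0.4342, -0.1671, 0.2884]
tool_rot: [0.784, 0.62, 0.024, -0.012]
ft_force: [-0.5, 0.4, -0.5]
grip_width: 0.0868
```

```bash
python3 - <<'E'
from h import *
c=cams.camera("wrist"); o=robot.get_obs(); cv2.imwrite("pics/w2.png",c["pixels"][:,:,::-1]); r=R.from_quat(o["tool_rot"])
print(o["position"],r.as_matrix().round(3),np.degrees(np.arctan2(*r.apply([1,0,0])[1::-1])),o["q"])
for p,a in orange(c):
    if a>200: print(p,a,onplane(c,*p,.073))
E
```

```text
[ 0.43419064 -0.16701989  0.28840924] [[ 0.232  0.972  0.024]
 [ 0.971 -0.233  0.049]
 [ 0.053  0.012 -0.999]] 76.53818533140443 [-0.64173833  0.25205053  1.76561374  0.05884814  1.13442619 -2.00242069]
[547.63235294 228.25882353] 340 [0.56369777 0.11216519 0.073     ]
[347.96119403 256.62985075] 335 [ 0.53666641 -0.14561259  0.073     ]
```

View pics/w2.png

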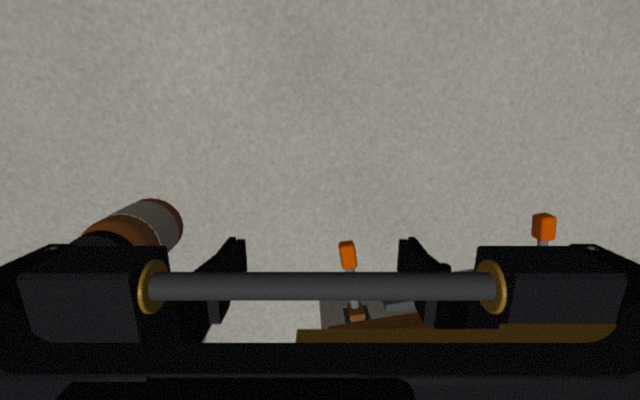

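The wrist view is now clear: the right orange block is at (348,256) and the left at (544,228). Descending on the right one.

Request:
carry_out(steps=[[[3, 0.5, -3], 4, 0], [[3, 0.5, -3], 4, 0], [[2.5, 0.5, -3], 0, 0], [[2, 0.3, -3], 0, 0], [[0, 0, -2], 0, 0], [[0, 0, 0], 0, 0]])

```text
time: 4.75
position: [0.5449, -0.1533, 0.1507]
tool_rot: [0.747, 0.665, 0.026, -0.005]
ft_force: [-0.7, 0.5, -0.3]
grip_width: 0.087
```

```bash
cat > st.py <<'E'
from h import *
import sys
np.set_printoptions(precision=4,suppress=True)
c=cams.camera("wrist"); o=robot.get_obs(); r=R.from_quat(o["tool_rot"])
if len(sys.argv)>1: cv2.imwrite(sys.argv[1],c["pixels"][:,:,::-1])
print(o["position"],"yaw",np.degrees(np.arctan2(*r.apply([1,0,0])[1::-1])),"z axis",r.apply([0,0,1]),o["q"])
for p,a in orange(c):
    if a>200: print(p,a,onplane(c,*p,.070))
E
python3 st.py
```

```text
[ 0.5458 -0.1539  0.1521] yaw 83.39080016852695 z axis [ 0.0356  0.0403 -0.9986] [-0.4986  0.5679  1.6816  0.068   0.8812 -1.9964]
[326.4981 211.3491] 1034 [ 0.5381 -0.1454  0.07  ]
```

Request:
carry_out(steps=[[[-0.2, 0.3, -3], 1, 0], [[-0.2, 0.2, -2.5], 0, 0], [[0, 0.2, -1.5], 0, 0], [[0, 0, -1], 0, 0], [[0, 0, 0], 0, 0]])

```text
time: 5.3
position: [0.546, -0.1516, 0.0795]
tool_rot: [0.744, 0.668, 0.03, 0.005]
ft_force: [1.3, -0.5, -0.1]
grip_width: 0.0872
```

```bash
python3 st.py pics/w3.png
```

```text
[ 0.5466 -0.1519  0.0802] yaw 83.85929766958924 z axis [ 0.0526  0.0314 -0.9981] [-0.4949  0.6791  1.7359  0.0821  0.6968 -2.0197]
[331.3249 247.9906] 1696 [ 0.5356 -0.1453  0.07  ]
```

View pics/w3.png

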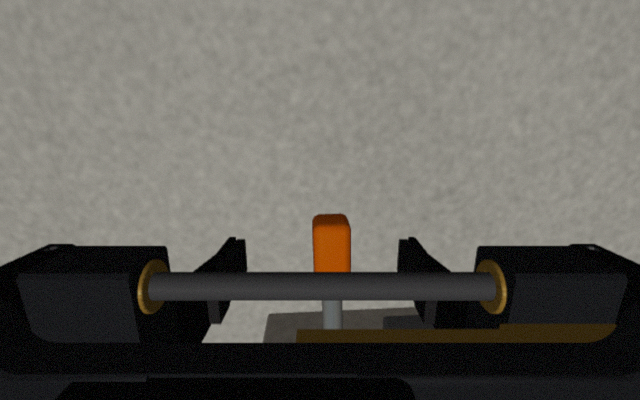

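The block is between the fingers at (331,245), almost centred. I'll nudge towards it, lower, close and pull.

Request:
carry_out(steps=[[[-0.6, 0.4, -1], 0, 0], [[-0.4, 0.2, -0.6], 0, 0], [[0, 0, 0], 0, 0.7], [[0, 0, 0], 0, 1], [[0, 0, 0], 0, 1], [[0, 0, 0], 0, 1], [[0, 0, 0], 0, 1]], squeeze=25)

```text
time: 6.05
position: [0.5412, -0.1492, 0.0704]
tool_rot: [0.745, 0.667, 0.033, 0.013]
ft_force: [-0.6, -0.6, 0.2]
grip_width: 0.055
```

Request:
carry_out(steps=[[[0, 0, -0.4], 0, 1], [[0, 0, 0], 0, 1], [[0, 0, 0], 0, 1], [[0, 0, 0], 0, 1], [[0, 0, 0], 0, 1], [[0, 0, 0], 0, 1], [[0, 0, 0], 0, 1]])

```text
time: 6.75
position: [0.5406, -0.1456, 0.0661]
tool_rot: [0.744, 0.667, 0.033, 0.01]
ft_force: [-0.2, 0.1, -0.4]
grip_width: 0.0199
```

Gripped at 20 mm opening. Pulling along the desk's -x.

Request:
carry_out(steps=[[[-1, 0.1, 0], 0, 1], [[-1.5, 0.15, 0], 0, 1], [[-1.5, 0.15, 0], 0, 1], [[-1.5, 0.15, 0], 0, 1], [[-1.5, 0.15, 0], 0, 1], [[-1.5, 0.15, 0], 0, 1]])

```text
time: 7.35
position: [0.4572, -0.1387, 0.0662]
tool_rot: [0.745, 0.666, 0.036, 0.016]
ft_force: [2.2, 0.3, -4.2]
grip_width: 0.0205
```

Request:
carry_out(steps=[[[-1, 0.1, 0.1], 0, 1], [[-0.8, 0.1, 0], 0, 1], [[-0.5, 0, 0], 0, 1], [[0, 0, 0], 0, 1]])

```text
time: 7.75
position: [0.4495, -0.1379, 0.0671]
tool_rot: [0.749, 0.66, 0.046, 0.029]
ft_force: [-3.6, -3.0, 1.3]
grip_width: 0.0202
```

```bash
python3 st.py; python3 - <<'E'
from h import *
c=cams.camera("side"); 
for p,a in orange(c): print(p,a,onplane(c,*p,.066))
E
```

```text
[ 0.4492 -0.138   0.0671] yaw 82.8730510304048 z axis [ 0.1068  0.0164 -0.9942] [-0.5817  0.6316  2.0261  0.1827  0.4094 -2.1915]
[320.7754 260.6631] 846 [ 0.4385 -0.1374  0.07  ]
[322.1715 303.3598] 239 [ 0.4639 -0.1399  0.07  ]
[288.49090909 228.27272727] 55 [0.5637373  0.11443907 0.066     ]
```

Request:
carry_out(steps=[[[-1, 0.1, 0], 0, 1], [[-1, 0.1, 0], 0, 1], [[-1, 0.1, 0], 0, 1], [[0, 0, 0], 0, 1]])

```text
time: 8.25
position: [0.4418, -0.1373, 0.0692]
tool_rot: [0.754, 0.653, 0.057, 0.046]
ft_force: [-3.4, -1.3, -3.8]
grip_width: 0.0202
```

Request:
carry_out(steps=[[[0, 0, 0], 0, 0.5], [[0, 0, 0], 0, 0.5], [[0, 0, 0], 0, 0.3], [[0, 0, 0], 0, 0], [[0, 0, 0], 0, 0], [[0, 0, 3], 0, 0], [[0, 0, 4], 0, 0], [[0, 3, 2], 0, 0], [[0, 3, 0], 0, 0], [[0, 0, 0], 0, 0]])

```text
time: 9.25
position: [0.4377, -0.0785, 0.1623]
tool_rot: [0.758, 0.649, 0.056, 0.044]
ft_force: [-0.3, 0.5, -0.4]
grip_width: 0.0856
```

```bash
python3 st.py pics/w4.png;  python3 - <<'E'
from h import *
for n in("top","side"):
  c=cams.camera(n)
  for p,a in orange(c): print(n,p,a,onplane(c,*p,.066))
E
```

```text
[ 0.4387 -0.08    0.1624] yaw 81.25214750234655 z axis [ 0.1445  0.0041 -0.9895] [-0.4782  0.3962  2.0494  0.1298  0.5728 -1.9993]
[247.2663 226.329 ] 766 [ 0.4479 -0.1381  0.07  ]
top [283.88461538 203.19230769] 26 [0.56167016 0.11254794 0.066     ]
side [288.5        228.24074074] 54 [0.56380857 0.1143404  0.066     ]
```

Request:
carry_out(steps=[[[1, 4, 0], 3, 0], [[1.5, 4, 0], 0, 0], [[2, 4, 0], 0, 0], [[2, 4, 0], 0, 0], [[2.5, 3, 0], 0, 0], [[2, 0.5, 0], 0, 0], [[0, 0, 0], 0, 0]])

```text
time: 10.1
position: [0.5569, 0.1112, 0.1576]
tool_rot: [0.746, 0.662, 0.056, 0.045]
ft_force: [0.5, -0.2, -0.3]
grip_width: 0.0868
```

```bash
python3 st.py;  python3 - <<'E'
from h import *
for n in("top","side"):
  c=cams.camera(n)
  for p,a in orange(c): print(n,p,a,onplane(c,*p,.066))
cv2.imwrite("pics/s4.png",c["pixels"][:,:,::-1])
E
```

```text
[0.5547 0.1108 0.1571] yaw 83.25185528772751 z axis [ 0.1399  0.0072 -0.9901] [-0.0043  0.5275  1.7652  0.012   0.7086 -1.4642]
[322.9402 214.7641] 920 [0.5648 0.1132 0.07  ]
top [367.21428571 240.32142857] 28 [ 0.44921867 -0.13995251  0.066     ]
side [288.44444444 228.22222222] 54 [0.56397417 0.1144147  0.066     ]
```

View pics/s4.png

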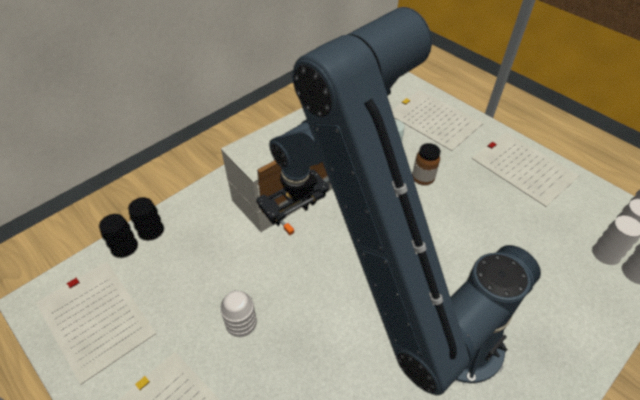

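The side view shows the gripper above the left block (289,228), with the flap still upright and the bystanders in place. The top camera shows the right block moved about 96 mm. Descending on the left.

Request:
carry_out(steps=[[[0.3, 0.1, -3], 1, 0], [[0.3, 0.1, -2.5], 0, 0], [[0, 0, -1.5], 0, 0], [[0, 0, -1], 0, 0], [[0, 0, 0], 0, 0]])

```text
time: 10.75
position: [0.5521, 0.1055, 0.0748]
tool_rot: [0.744, 0.665, 0.051, 0.041]
ft_force: [-0.8, 0.0, 0.2]
grip_width: 0.0869
```

```bash
python3 st.py
```

```text
[0.5525 0.1056 0.0754] yaw 83.66745063570521 z axis [ 0.1312  0.0076 -0.9913] [-0.0147  0.6676  1.8149  0.019   0.5278 -1.4893]
[338.7095 268.0166] 241 [0.5516 0.1143 0.07  ]
[338.7961 307.4854] 515 [0.5775 0.112  0.07  ]
```

Request:
carry_out(steps=[[[0.8, 0.6, -0.6], 0, 0], [[0.5, 0.2, -0.3], 0, 0.3], [[0, 0, 0], 0, 1], [[0, 0, 0], 0, 1], [[0, 0, 0], 0, 1], [[0, 0, 0], 0, 1], [[0, 0, 0], 0, 1], [[0, 0, 0], 0, 1], [[0, 0, 0], 0, 1], [[0, 0, 0], 0, 1]])

```text
time: 11.8
position: [0.5684, 0.1142, 0.0694]
tool_rot: [0.744, 0.665, 0.054, 0.043]
ft_force: [-0.1, 0.7, 0.1]
grip_width: 0.0228
```

Request:
carry_out(steps=[[[0, 0, 0], 0, 1], [[0, 0, 0], 0, 1], [[-1, 0.1, 0], 0, 1], [[-1.5, 0.15, 0], 0, 1], [[-1.5, 0.15, 0], 0, 1], [[-1.5, 0.15, 0], 0, 1], [[-1.5, 0.15, 0], 0, 1], [[-1.5, 0.15, 0], 0, 1], [[-1, 0.1, 0], 0, 1], [[-1, 0.1, 0], 0, 1]])

```text
time: 12.8
position: [0.4713, 0.1213, 0.0702]
tool_rot: [0.741, 0.667, 0.063, 0.055]
ft_force: [23.1, -11.6, -21.4]
grip_width: 0.0199
```

The force rises at 97 mm of travel, so this is the end stop. Releasing.

Request:
carry_out(steps=[[[0, 0, 0], 0, 0.5], [[0, 0, 0], 0, 0.5], [[0, 0, 0], 0, 0.3], [[0, 0, 0], 0, 0], [[0, 0, 0], 0, 0], [[0, 0, 3], 0, 0], [[0, 0, 4], 0, 0], [[0, 0, 4], 0, 0.5], [[0, 0, 4], 0, 1], [[0, 0, 4], 0, 1]])

```text
time: 13.8
position: [0.4622, 0.1226, 0.2603]
tool_rot: [0.743, 0.666, 0.056, 0.047]
ft_force: [1.1, -0.4, -0.6]
grip_width: 0.0586
```

Request:
carry_out(steps=[[[0, 0, 4], 0, 1], [[0, -2, 4], 0, 1], [[0, -2, 4], 0, 1], [[0, -2, 4], 0, 1], [[0, -2, 3], 0, 1], [[0, 0, 0], 0, 1]])

```text
time: 14.4
position: [0.4586, 0.042, 0.4641]
tool_rot: [0.741, 0.667, 0.059, 0.051]
ft_force: [-0.2, 0.2, -0.7]
grip_width: 0.0116
```

```bash
python3 st.py pics/w5.png;  python3 - <<'E'
from h import *
for n in("side","top"):
  c=cams.camera(n)
  for p,a in orange(c): print(n,p,a,onplane(c,*p,.066))
cv2.imwrite("pics/t5.png",c["pixels"][:,:,::-1])
E
```

```text
[0.4574 0.0431 0.4619] yaw 84.09170945273864 z axis [ 0.1509  0.006  -0.9885] [-0.1702  0.0199  1.566   0.0319  1.4074 -1.6391]
[364.2162 129.2342] 222 [0.4682 0.1209 0.07  ]
[209.1343 134.0833] 216 [ 0.4481 -0.1379  0.07  ]
side [374.1372549  205.68627451] 51 [ 0.44760577 -0.13614657  0.066     ]
side [308.23214286 249.        ] 56 [0.46843252 0.12270323 0.066     ]
```

View pics/t5.png

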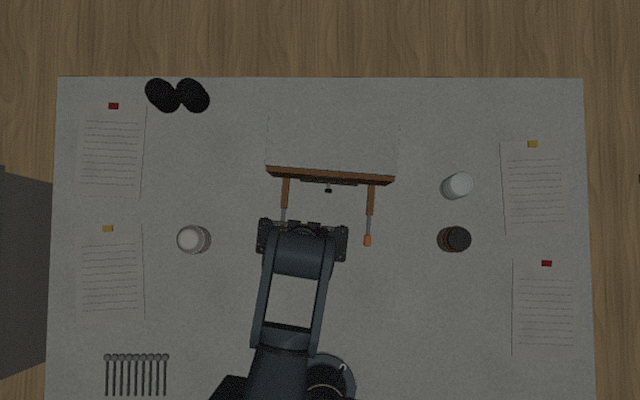

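The top view shows both bars out (right block at (367,240)) and the flap still upright. The side view gives about 96 mm of travel on the left and 91 mm on the right, both above 85. Next I'll go over the flap with closed fingers.

Request:
carry_out(steps=[[[4, -2, 0], 0, 1], [[4, -2, 0], 0, 1], [[4, -2, 0], 0, 1], [[4, -1, 0], 0, 1], [[4, 0, -2], 0, 1], [[0, 0, -3], 0, 1], [[0, 0, 0], 0, 1]])

```text
time: 15.25
position: [0.6552, -0.0197, 0.3869]
tool_rot: [0.739, 0.672, 0.047, 0.03]
ft_force: [-1.3, 0.7, -0.4]
grip_width: 0.0005
```

```bash
python3 st.py pics/w6.png
```

```text
[ 0.6564 -0.0198  0.3893] yaw 84.63380095274715 z axis [ 0.1152  0.0185 -0.9932] [-0.219   0.4063  1.2406  0.0439  1.3862 -1.7001]
```

View pics/w6.png

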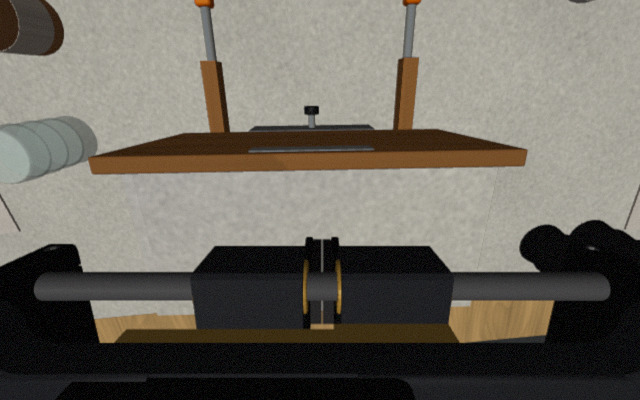

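The closed fingers hang behind the flap, whose top edge lies at rows 155–170 (columns 92–525). The drawer is shut and both bars are out. I'll measure the back edge.

```bash
python3 - <<'E'
from h import *
c=cams.camera("wrist")
for u,v in [(93,173),(320,169),(525,164)]: print(onplane(c,u,v,.285))
E
```

```text
[ 0.61475935 -0.19060023  0.285     ]
[ 0.62958759 -0.01574481  0.285     ]
[0.64227951 0.14741793 0.285     ]
```

Request:
carry_out(steps=[[[1, -0.2, -2], 0, 1], [[0.5, 0, -2], 0, 1], [[0, 0, 0], 0, 1]])

```text
time: 15.65
position: [0.6724, -0.0204, 0.3577]
tool_rot: [0.738, 0.672, 0.053, 0.037]
ft_force: [-0.6, -0.5, -0.8]
grip_width: 0.0006
```

Request:
carry_out(steps=[[[-0.3, 0, -3], 0, 1], [[0, 0, -2], 0, 1], [[0, 0, -2], 0, 1], [[0, 0, 0], 0, 1]])

```text
time: 16.05
position: [0.6707, -0.0193, 0.2978]
tool_rot: [0.737, 0.673, 0.058, 0.044]
ft_force: [0.8, 0.8, 0.4]
grip_width: -0.0
```

Request:
carry_out(steps=[[[0, 0, -1.5], 0, 1], [[-1, 0.1, -0.5], 0, 1], [[-1.5, 0.1, 0], 0, 1], [[-1.5, 0.1, 0], 0, 1], [[-1.5, 0.1, 0], 0, 1]])

```text
time: 16.55
position: [0.6198, -0.0155, 0.2912]
tool_rot: [0.735, 0.672, 0.065, 0.054]
ft_force: [2.9, -0.5, -1.1]
grip_width: 0.0006
```

Request:
carry_out(steps=[[[-1.8, 0.15, -0.6], 0, 1], [[-1.8, 0.15, -0.6], 0, 1], [[-1.8, 0.15, -0.8], 0, 1], [[-1.7, 0.15, -1.0], 0, 1]])

```text
time: 16.95
position: [0.555, -0.0105, 0.2751]
tool_rot: [0.734, 0.671, 0.076, 0.069]
ft_force: [3.0, -1.2, -0.5]
grip_width: 0.0002
```

Request:
carry_out(steps=[[[-1.2, 0.1, -1.8], 0, 1], [[-1.3, 0.1, -1.6], 0, 1], [[-1.2, 0.1, -1.4], 0, 1]])

```text
time: 17.25
position: [0.5214, -0.0082, 0.237]
tool_rot: [0.733, 0.671, 0.083, 0.079]
ft_force: [1.2, 0.2, 1.0]
grip_width: 0.0001
```

Request:
carry_out(steps=[[[-1, 0.1, -1.6], 0, 1], [[-1, 0.1, -1.6], 0, 1], [[-0.8, 0.1, -1.6], 0, 1], [[-0.7, 0, -1.6], 0, 1]])

```text
time: 17.65
position: [0.4901, -0.0059, 0.183]
tool_rot: [0.731, 0.67, 0.09, 0.089]
ft_force: [-0.3, 0.1, 0.1]
grip_width: 0.0005
```

Request:
carry_out(steps=[[[-0.4, 0, -1.6], 0, 1], [[-0.3, 0, -1.6], 0, 1], [[-0.2, 0, -1.5], 0, 1], [[0, 0, -1], 0, 1]])

```text
time: 18.05
position: [0.4837, -0.0061, 0.133]
tool_rot: [0.73, 0.67, 0.095, 0.096]
ft_force: [-1.9, 1.2, 1.2]
grip_width: 0.0005
```

Request:
carry_out(steps=[[[0, 0, -0.7], 0, 1], [[0, 0, -0.6], 0, 1], [[0, 0, -0.4], 0, 1]])

```text
time: 18.35
position: [0.4855, -0.0063, 0.12]
tool_rot: [0.729, 0.67, 0.097, 0.099]
ft_force: [-15.5, -0.2, 46.6]
grip_width: 0.0005
```

The flap has bottomed out, with a firm reaction from the supports. Lifting off.

Request:
carry_out(steps=[[[0, 0, 1], 0, 1], [[0, 0, 3], 0, 1], [[0, 0, 4], 0, 1], [[0, 0, 4], 0, 1], [[0, 0, 4], 0, 1], [[0, 0, 4], 0, 1], [[0, 0, 4], 0, 1], [[0, 0, 4], 0, 1], [[0, 0, 4], 0, 1], [[0, 0, 0], 0, 1]])

```text
time: 19.35
position: [0.4851, -0.0058, 0.4626]
tool_rot: [0.728, 0.67, 0.103, 0.107]
ft_force: [-0.4, -1.5, -0.2]
grip_width: 0.0006
```

```bash
python3 st.py pics/w7.png;  python3 - <<'E'
from h import *
c=cams.camera("side")
for p,a in orange(c): print(p,a,onplane(c,*p,.066))
cv2.imwrite("pics/s7.png",cv2.resize(c["pixels"][100:300,180:460,::-1],None,fx=2.5,fy=2.5))
print(robot.get_obs()["ft_force"])
E
```

```text
[ 0.4836 -0.0054  0.4595] yaw 85.30846862052364 z axis [ 0.2875 -0.0167 -0.9576] [-0.2813  0.0004  1.6145  0.0674  1.2421 -1.7818]
[375.  206.5] 38 [ 0.44356118 -0.13564405  0.066     ]
[309.04651163 249.8372093 ] 43 [0.46468228 0.12299007 0.066     ]
[ 0.50418736  0.12129458 -0.87109264]
```

View pics/s7.png

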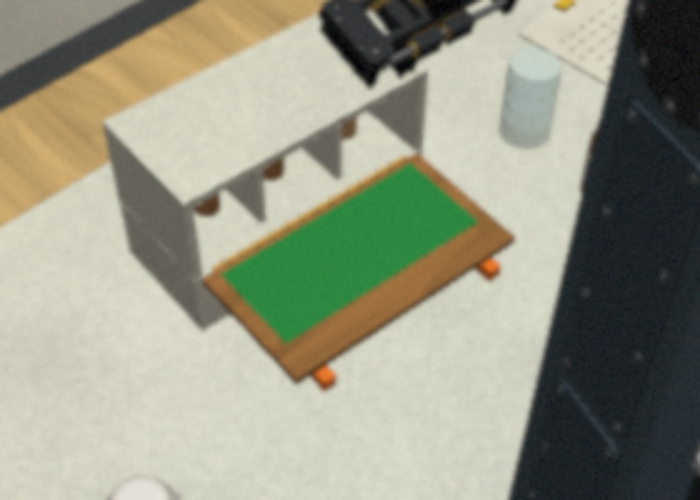

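View pics/w7.png

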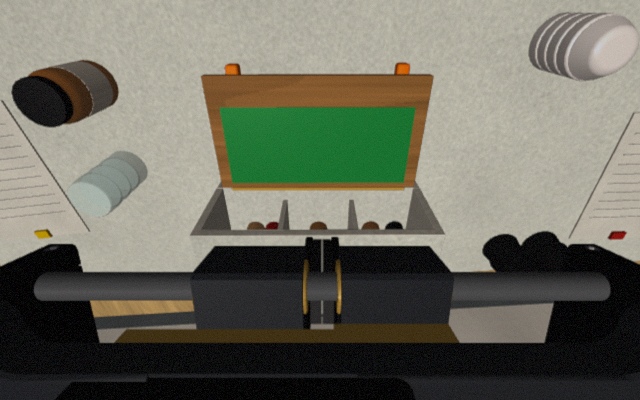

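The side crop shows the flap lying down, with both orange blocks sticking out in front at (324,376) and (489,267). The wrist view agrees: blocks at (232,69) and (402,69), bystanders standing. A quick level check on the front corners, then I'll hand in.

```bash
python3 - <<'E'
from h import *
s,w=cams.camera("side"),cams.camera("wrist")
f=lambda x,y:(180+(x+.5)/2.5-.5,100+(y+.5)/2.5-.5)
for n,a,b in [("front R",f(514,237),(203,75)),("front L",f(296,378),(433,75)),("felt front R",f(480,222),(221,107)),("felt back R",f(408,165),(231,182)),("felt front L",f(287,341),(414,107)),("felt back L",f(224,273),(406,182))]: print(n,*tri(s,a,w,b))
E
```

```text
front R [ 0.42737753 -0.15834826  0.11792752] 0.0023163950452053683
front L [0.46093787 0.16176777 0.09922224] 0.009571579130947302
felt front R [ 0.47073165 -0.14448289  0.12027736] 0.001794112461937517
felt back R [ 0.60486628 -0.16414015  0.10227499] 0.012964084465265544
felt front L [0.50329968 0.13701168 0.10292402] 0.010179876603368073
felt back L [0.6244305  0.12976425 0.11108233] 0.008472353994080218
```

```bash
python3 -c "
from rig import robot
print(robot.hand_in(), robot.get_obs()['time'])"
```

```text
the job is handed in; nothing more can be done
the job is handed in; nothing more can be done
```

I pulled both supports out while the flap was still upright, then swung the flap down onto them with closed fingers and lifted clear. I handed in at about 19.5 s of the 64 s; no verdict was reported.

**Supports:** Measured just before I lowered the flap, the side camera gave about 96 mm of travel on the left and 91 mm on the right (over 85 needed). The left reached a firm stop. For the right, the top camera gave about 96 mm and the gripper itself travelled 99 mm, so the estimates differ by several mm. I did not pull it a second time.

**Flap:** It bottomed out with about 47 N at the fingertips, a bit harder than I intended. The tips were then at about z = 0.096 m, which corresponds to roughly 1.57–1.60 rad. My separate level check from two cameras was noisy: rays missed each other by up to 13 mm, and heights came out at 99–120 mm. It fits a level flap but could not confirm it independently.

**Surroundings:** The drawer looked shut in the last view before lowering; the flap hid it afterwards. In the last pictures the bowls, tumblers and canister were standing where they had been, and the arm was clear with no contact force.

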